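# Shut the sorting tray's gate and tilt the casts into its corner

## Robot

A 6-joint arm with a two-finger parallel gripper is mounted at the origin on the work surface. World frame = base frame: x ahead of the robot, y to its left, z up, the work surface at z = 0. Lengths are in mm, angles in degrees, forces in N, time in s.
With the tool pointing down it reaches from about 350 to 850 mm from the base axis. Payload 8.1 kg.
Tool frame: the origin (TCP) lies midway between the tips of the shut fingers; the grasp point (between the pads) lies 19 mm behind it; z points along the fingers, y is the direction in which the jaws open and shut (so a half turn about z gives the same grasp; the last joint's range is limited). The gripper opens to 85 mm and grips with 20 to 120 N. Pads are 22 mm wide; open, the fingers measure 114 mm over their backs; the gripper's body (76 mm by 85 mm) begins 54 mm behind the grasp point. The pads swing forward as they close: fully open they stand 13 mm farther back than shut.
Start: joints at [-76.341, 7.471, 85.268, -0, 87.261, -4.893], TCP at [190.923, -568.818, 231.292] pointing down, gripper open.
Joint ranges: [-169.43, 169.43], [-51.17, 129.36], [1.28, 143.12], [-76.62, 256.62], [0, 156.53], [-152.29, 152.29]. Speed limits (degrees/s): [136.94, 136.94, 159.86, 180, 180, 180].

## Interface

Orientations are given as [roll, pitch, yaw] about the fixed x, y, z axes, in that order (R = Rz(yaw) Ry(pitch) Rx(roll)).
In Python, from bench import r gives the robot as it stands.
- The arm moves only by the tool carry_out, never from a script. Its argument "increments" is a list of rows, each a list of 3 entries, a list of its own where there are three numbers: the shift along the tool's x, y, z in m, then the turn, a rotation vector about the tool's x, y, z in rad, then the closure, from 0 (fully open) to 1 (shut). A call has 1 to 12 rows; each row shifts and turns the pose as measured when the row begins, along the tool's axes as they then stand; what a row does not reach is not made up. A row lasts 1/10 s, in which the tool goes at most 50 mm and 8.59 degrees, less where a joint would pass 70% of its speed; a pose out of reach is approached as far as the arm can. A call with a gripper value outside its range is refused whole. The fingers move at their own pace and stop on an object; "newtons" is the grip in N (left out, the last holds). Time passes only in rows, so rows that do not move let the fingers close. It gives the time, the measured TCP pose, the force and the opening at its end, in the units of the state.
- r.sense(): the state, without advancing time (a new reading comes with each control period).
- r.snapshot(name): name is "scene" or "top"; returns a dict with "image" (400x640x3 uint8, blue, green, red), "vertical_fov" (degrees; the focal length in pixels is half the picture's height over the tangent of half this angle, whatever the lens; pixels are square), "cx", "cy" (the principal point, pixels), "rvec" (rotation vector, rad) and "tvec" (3), from world to camera coordinates, as OpenCV has them. Camera axes: x right, y down, z forward; pixel columns grow to the right and rows downward; lengths in mm; the calibration is good to about 2 mm. A picture is of the moment at which its call begins. There is no depth.
- r.hand_in(): hands the job in, once; it reports no verdict.
The state is a dict: "time": time; "joint_pos": joint angles; "qd": joint speeds; "joint_efforts": joint torques, N m; "tool_pos": TCP position; "tcp_rot": TCP orientation; "ft_force": force on the tool from outside, world axes, zero at the start; "wrist_torque": the same for the moment, N m; "finger_gap": finger opening in mm.
Only numpy, scipy, OpenCV 4.12 (cv2) and the standard library are available. Lean on these libraries where they do the work, as an engineer would, in place of code of your own. Each camera call takes 0.05 s, during which the arm holds its last target.

## Task

Push the orange gate of the blue sorting tray fully down while the tray stands on the bench, then pick the tray up by its grey handle, clear of the bench, and tilt it until all five ivory casts have slid into the yellow-patched corner beside the gate. The program finishes while still holding the tray steady in the air, tilted, with all five in that corner; spill none, and leave the other things on the bench where they are.

Things in the scene. Friction and masses are not known exactly. Their poses are not given: they have to be found in the camera images.
- tray: loose blue sorting tray, 220 mm long (x) by 160 mm wide (y), walls 45 high and 5 thick, floor 4 thick, 0.35 to 0.55 kg empty; origin at the centre of its underside, z up. A grey bridge handle crosses its middle. Its -x end wall has, right at the +y corner, a 50 mm doorway with an orange gate and a 30 mm spout outside. The floor in that corner (x < -30 mm, y > 0) has a yellow patch 75 mm square.
- tray_handle (a point): centre of the grip bar of the tray's grey bridge handle, 106 mm above the tray's underside, over the tray's origin. The bar runs along the tray's y axis between the two long sides (160 mm); it is 20 mm thick (along the tray's x) and 22 mm high, with 50 mm free between it and the wall tops. Axes as the tray's.
- spout_tip (a point): lowest outer point of the tray's spout, on its underside: 140 mm towards -x and 75 mm towards +y of the tray's origin, level with its underside; it is the lowest point of the tray when that is tilted to the gate corner. Axes as the tray's.
- gate (a joint): height of the orange gate above its shut position, in m: 0 is fully shut (down on the tray's floor), 0.032 fully raised. It slides straight up and down in the tray's end wall, stays where it is left (drag about 2 N), and is pushed down from above.
- gate_top (a point): centre of the top of the gate's orange push tab (20 mm along the tray's x, 44 mm along its y). It lies 107.5 mm towards -x and 50 mm towards +y of the tray's origin, and 57 mm above the tray's underside when shut, higher by the gate's joint value when raised. Axes as the tray's.
- cast0: one of five alike ivory-coloured resin casts of vertebrae, loose in the tray: a smooth short spool 20 mm in diameter and 12 mm high, 15 g, standing on its flat end; origin at the centre of its underside. It slides on the tray's smooth floor once that is tilted more than about 11 degrees.
- cast1: another of the five casts, just like cast0
- cast2: another of the five casts, just like cast0
- cast3: another of the five casts, just like cast0
- cast4: another of the five casts, just like cast0
- jar: bystander: amber specimen jar with a wooden lid, 56 mm in diameter, 73 mm high, standing beside the tray's -y side; origin at the centre of its underside
- petri: bystander: pale round dish with a lid, 94 mm in diameter, 17 mm high, near the tray's +x end; origin at the centre of its underside
- tub: bystander: white tub with a cork lid, 56 mm in diameter, 46 mm high, off the tray's +y side; origin at the centre of its underside
- loupe: bystander: black and steel stand magnifier, 48 mm in diameter, 43 mm high, on the right of the bench near the robot; origin at the centre of its underside

How it is judged (in metres and radians):
On the way, in this order (a step that is already met when the one before it is completed fails the run):
1. the gate is shut while the tray stands level on the bench (value of joint gate below 0.003 m and height (world z) of tray below 0.01 m and angle between tray's own z axis and vertical below 0.08 rad), for 0.2 s.
2. the tray is held in the air, clear of the bench, its gate shut (height (world z) of spout_tip above 0.015 m and height (world z) of tray above 0.03 m and value of joint gate below 0.003 m and contact force between tray and the fingers above 1 N), for 0.2 s.
At the end, for the whole second after the job is handed in: Fingers hold the tray, tilted 0.2 to 1.0 rad and still, touching no bystander, its spout tip over 15 mm and its origin over 30 mm above the bench; gate within 3 mm of shut; all five casts in the tray, centres over the yellow patch (tray x < -30 mm, y > 0) (all of step 2 and angle between tray's own z axis and vertical between 0.2 and 1 rad and linear speed of tray below 0.03 m/s and angular speed of tray below 0.2 rad/s and x of each of cast0, cast1, cast2, cast3, cast4 in the frame of tray below -0.03 m and y of each of cast0, cast1, cast2, cast3, cast4 in the frame of tray above 0 m and distance between each of cast0, cast1, cast2, cast3, cast4 and tray below 0.15 m and contact force between tray and jar below 0.2 N and contact force between tray and petri below 0.2 N and contact force between tray and tub below 0.2 N and contact force between tray and loupe below 0.2 N); the arm keeps its last pose, push and grip.
It fails at once if a cast leaves the tray (distance between any of cast0, cast1, cast2, cast3, cast4 and tray above 0.155 m).
It fails at once if a bystander is shifted by more than 30 mm or knocked over (distance of any of jar, petri, tub, loupe from where it was at the start of the episode above 0.03 m or angle between any of jar, petri, tub, loupe's own z axis and vertical above 0.6 rad).
It also fails if it takes over 48 s, if anything falls off the work surface, if the arm or the gripper's body presses on something with over 40 N, if the wrist force passes 120 N, or if a joint passes its speed limit or range.

## Working session

There is one attempt and no reset: what is moved stays moved. The work goes in short steps, Python scripts to look and compute and a tool call to move; the robot and the scene stay as the last step left them, time stands still between calls to the robot, and variables do not carry over. Pictures are saved under pics/ and viewed, and the job is handed in when it is done.

Besides the shell and the picture viewer there is one more tool, called after "Request:" as name(argument=value, ...), one argument or row to a line, values as JSON. carry_out: Moves the arm, as the interface text tells. Its arguments: {"type":"object","properties":{"increments":{"type":"array"},"newtons":{"type":"number"}},"required":["increments"]}

```bash
ls; mkdir -p pics
python3 - <<'E'
from bench import r
import cv2
s=r.sense(); print(s)
for n in("scene","top"):
    d=r.snapshot(n); cv2.imwrite(f"pics/{n}0.png",d["image"]); print({k:v for k,v in d.items() if k!="image"})
E
```

```text
pics
{'time': 0.0, 'joint_pos': array([-7.63417589e+01,  7.51497215e+00,  8.53293591e+01, -4.76458763e-04,
        8.72593878e+01, -4.89137223e+00]), 'qd': array([ 0.02426637, -0.09316191,  0.01082206,  0.0013849 , -0.0894052 ,
        0.01319441]), 'joint_efforts': array([ 3.31282527e-04, -5.69402075e+01, -5.00544691e+01,  7.36151355e-05,
        1.49018818e-02,  1.55129818e-06]), 'tool_pos': array([ 190.78348667, -568.29478649,  230.24505935]), 'tcp_rot': array([-1.79896618e+02, -8.36965531e-03,  1.85496290e+01]), 'ft_force': array([-0.54956415,  0.78647231, -0.41403127]), 'wrist_torque': array([-0.02358152, -0.00723325, -0.03667299]), 'finger_gap': 85.3658548417941}
{'vertical_fov': 52.83799657057131, 'cx': 320.56544423357906, 'cy': 202.64079560688933, 'rvec': array([ 2.00547592,  1.71770328, -0.54351552]), 'tvec': array([ -61.55873403, -421.45318513, 1390.51684687])}
{'vertical_fov': 49.3107844282477, 'cx': 316.4664079528343, 'cy': 193.02959161780367, 'rvec': array([ 2.13537774, -2.11670323,  0.17833967]), 'tvec': array([ -22.82458909,  610.72026202, 1159.15260648])}
```

View pics/scene0.png

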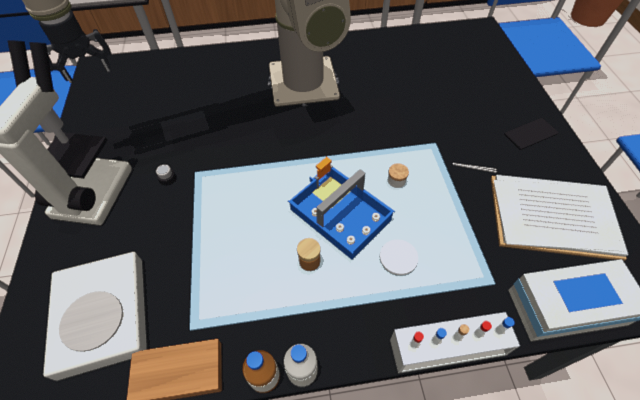

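View pics/top0.png

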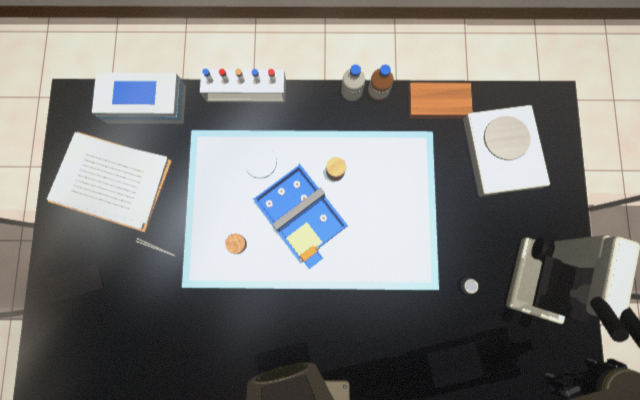

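The scene picture shows the tray near (340,210) and the gate raised at (323,168). In the top picture the tray is at (300,215) and the gate at (310,255), with the jar at (336,168), petri at (261,165), tub at (235,243) and loupe at (470,286). I'll zoom in next.

Run:
```python
import cv2
a=cv2.imread("pics/top0.png")[150:280,220:360]; cv2.imwrite("pics/top0z.png",cv2.resize(a,None,fx=4.5,fy=4.5,interpolation=cv2.INTER_CUBIC))
a=cv2.imread("pics/scene0.png")[150:280,280:420]; cv2.imwrite("pics/scene0z.png",cv2.resize(a,None,fx=4.5,fy=4.5,interpolation=cv2.INTER_CUBIC))
```

```text
(no output)
```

View pics/top0z.png

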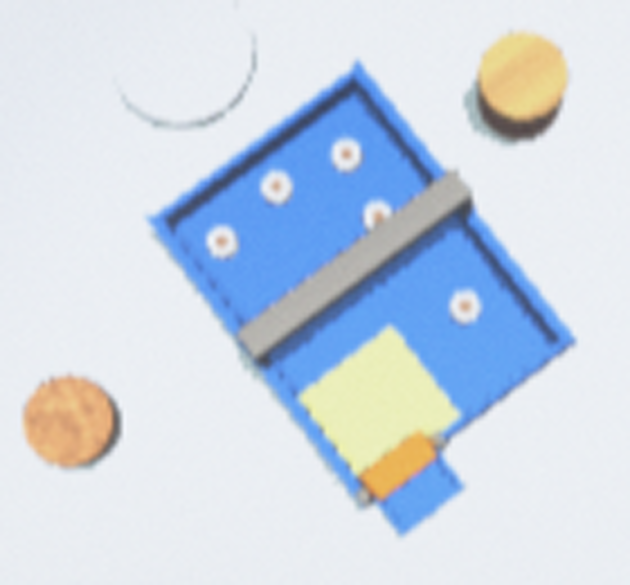

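View pics/scene0z.png

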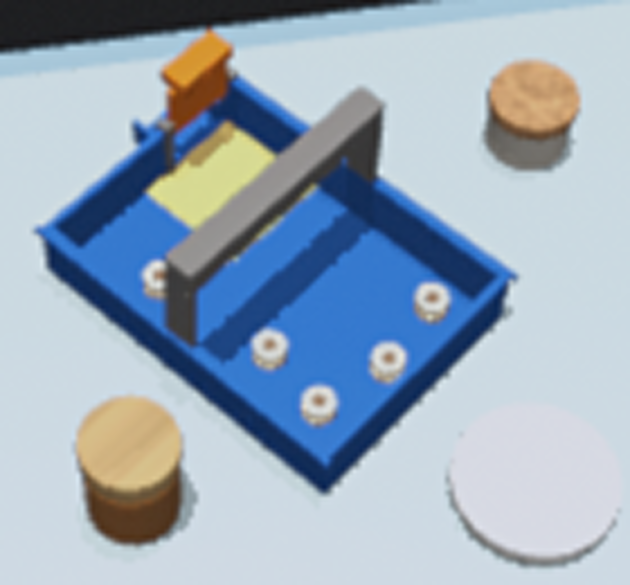

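```bash
cat > h.py <<'E'
import numpy as np,cv2
from scipy.optimize import least_squares
from scipy.spatial.transform import Rotation as R
CAM={"scene":(52.83799657057131,320.56544423357906,202.64079560688933,[2.00547592,1.71770328,-0.54351552],[-61.55873403,-421.45318513,1390.51684687]),
"top":(49.3107844282477,316.4664079528343,193.02959161780367,[2.13537774,-2.11670323,0.17833967],[-22.82458909,610.72026202,1159.15260648])}
def proj(n,P):
    v,cx,cy,rv,tv=CAM[n]; f=200/np.tan(np.radians(v/2)); K=np.array([[f,0,cx],[0,f,cy],[0,0,1]])
    return cv2.projectPoints(np.atleast_2d(np.array(P,float)),np.array(rv),np.array(tv),K,None)[0].reshape(-1,2)
def back(n,uv,z):
    v,cx,cy,rv,tv=CAM[n]; f=200/np.tan(np.radians(v/2)); M=R.from_rotvec(rv).as_matrix()
    d=M.T@np.array([(uv[0]-cx)/f,(uv[1]-cy)/f,1]); c=-M.T@np.array(tv); return c+d*(z-c[2])/d[2]
E
python3 - <<'E'
from h import *
zt=lambda u,v:(220+(u+.5)/4.5-.5,150+(v+.5)/4.5-.5); zs=lambda u,v:(280+(u+.5)/4.5-.5,150+(v+.5)/4.5-.5)
T=[((110,-80,45),(357,63)),((110,80,45),(152,220)),((-110,-80,45),(574,342)),((10,-80,117),(456,170)),((-10,-80,117),(472,192)),((10,80,117),(238,338)),((-10,80,117),(254,360))]
S=[((110,80,45),(515,275)),((110,-80,45),(327,465)),((-110,-80,45),(42,232)),((110,-80,0),(325,492)),((-10,80,117),(362,90)),((10,80,117),(383,103)),((10,-80,117),(185,275)),((-10,-80,117),(166,253))]
def tf(p,P): 
    c,s=np.cos(p[2]),np.sin(p[2]); P=np.array(P,float); return np.c_[P[:,0]*c-P[:,1]*s+p[0],P[:,0]*s+P[:,1]*c+p[1],P[:,2]]
def res(p,w="ts"):
    o=[]
    if "t" in w:o.append(proj("top",tf(p,[a for a,_ in T]))-[zt(*b) for _,b in T])
    if "s" in w:o.append(proj("scene",tf(p,[a for a,_ in S]))-[zs(*b) for _,b in S])
    return np.vstack(o).ravel()
for w in("t","s","ts"):
    q=least_squares(res,[500,0,.7],args=(w,)); print(w,q.x[:2],np.degrees(q.x[2]),np.abs(q.fun).max())
p=q.x; print(q.fun.reshape(-1,2).round(1).tolist())
print("handle",tf(p,[(0,0,106)]),"gatetop",tf(p,[(-107.5,50,57)]),"spout",tf(p,[(-140,75,0)]))
for h in (0,16,32):
    P=tf(p,[(-117.5,28,57+h),(-117.5,72,57+h),(-97.5,72,57+h),(-97.5,28,57+h)])
    print(h,((proj("top",P)-[220,150])*4.5).round().tolist(),((proj("scene",P)-[280,150])*4.5).round().tolist())
for n,uv,z in(("jar",(522,76),73),("tub",(70,420),46)): print(n,back("top",zt(*uv),z))
print("loupe",back("top",(471,286),43),"petri",back("top",(261,165),17), back("scene",zs(535,480),17))
for uv in((346,154),(276,187),(222,242),(378,216),(465,306)):
    g=back("top",zt(*uv),16)-np.r_[p[:2],0]; c,s=np.cos(p[2]),np.sin(p[2]); print("cast",(c*g[0]+s*g[1]).round(),(-s*g[0]+c*g[1]).round())
E
```

```text
t [558.7962524   28.09222643] 38.3082544694329 0.8176794246998043
s [562.55913487  29.40711199] 37.87383478798892 1.3536620707925806
ts [560.69543651  28.87794071] 38.10292586600206 1.9505051921644565
[[-0.2, 0.1], [-0.2, -0.9], [-0.4, -0.7], [-0.7, -1.1], [0.4, -0.1], [-0.8, -1.6], [0.2, -0.5], [-0.9, -0.5], [0.0, -1.8], [-0.5, -1.2], [-0.5, 0.6], [-0.9, -2.0], [0.5, -0.6], [0.9, 0.2], [-1.0, 0.3]]
handle [[560.69543651  28.87794071 106.        ]] gatetop [[445.24950603   1.88743984  57.        ]] spout [[404.24824042   1.50505567   0.        ]]
0 [[438.0, 454.0], [380.0, 499.0], [360.0, 472.0], [418.0, 428.0]] [[156.0, 98.0], [206.0, 57.0], [230.0, 74.0], [181.0, 116.0]]
16 [[438.0, 453.0], [379.0, 499.0], [359.0, 472.0], [418.0, 426.0]] [[156.0, 81.0], [206.0, 40.0], [231.0, 57.0], [180.0, 99.0]]
32 [[438.0, 452.0], [378.0, 498.0], [358.0, 471.0], [417.0, 425.0]] [[155.0, 64.0], [206.0, 22.0], [231.0, 39.0], [180.0, 82.0]]
jar [682.44526768 -69.90490226  73.        ]
tub [471.0774059  204.79021666  46.        ]
loupe [ 361.34674891 -436.84798379   43.        ] petri [698.74926879 144.74622722  17.        ] [714.12146736 147.25912147  17.        ]
cast 73.0 -42.0
cast 83.0 6.0
cast 76.0 55.0
cast 28.0 -34.0
cast -51.0 -43.0
```

```bash
cat >> h.py <<'E'
def plan(goal,rpy,n,show=True):
    from bench import r
    s=r.sense(); p=np.array(s["tool_pos"]); A=R.from_euler("xyz",s["tcp_rot"],degrees=True); B=R.from_euler("xyz",rpy,degrees=True)
    rv=(A.inv()*B).as_rotvec(); d=(np.array(goal,float)-p)/n/1000; out=[]
    for i in range(n):
        C=A*R.from_rotvec(rv*i/n); out.append([C.inv().apply(d).round(4).tolist(),(rv/n).round(4).tolist()])
    print("t",round(s["time"],2),"pos",p.round(1),"rpy",np.round(s["tcp_rot"],1),"F",np.round(s["ft_force"],1),"gap",round(s["finger_gap"],1))
    for o in out: print(o)
E
python3 -c "
from h import *
plan([445,2,200],[180,0,128.1],15)"
```

```text
t 0.1 pos [ 190.8 -568.3  230.3] rpy [-179.9   -0.    18.6] F [-0.9 -0.1 -0.8] gap 85.7
[[0.0282, -0.0307, 0.0021], [-0.0001, -0.0001, -0.1275]]
[[0.0318, -0.0268, 0.0021], [-0.0001, -0.0001, -0.1275]]
[[0.035, -0.0226, 0.0021], [-0.0001, -0.0001, -0.1275]]
[[0.0376, -0.0179, 0.0021], [-0.0001, -0.0001, -0.1275]]
[[0.0395, -0.013, 0.0021], [-0.0001, -0.0001, -0.1275]]
[[0.0409, -0.0079, 0.0021], [-0.0001, -0.0001, -0.1275]]
[[0.0415, -0.0026, 0.002], [-0.0001, -0.0001, -0.1275]]
[[0.0415, 0.0027, 0.002], [-0.0001, -0.0001, -0.1275]]
[[0.0409, 0.0079, 0.002], [-0.0001, -0.0001, -0.1275]]
[[0.0395, 0.0131, 0.002], [-0.0001, -0.0001, -0.1275]]
[[0.0375, 0.018, 0.002], [-0.0001, -0.0001, -0.1275]]
[[0.0349, 0.0226, 0.002], [-0.0001, -0.0001, -0.1275]]
[[0.0318, 0.0269, 0.002], [-0.0001, -0.0001, -0.1275]]
[[0.0281, 0.0307, 0.002], [-0.0001, -0.0001, -0.1275]]
[[0.024, 0.034, 0.002], [-0.0001, -0.0001, -0.1275]]
```

Request:
carry_out(
  increments=[
    [[0.028, -0.031, 0], [0, 0, -0.13], 1],
    [[0.032, -0.027, 0], [0, 0, -0.13], 1],
    [[0.035, -0.023, 0], [0, 0, -0.13], 1],
    [[0.038, -0.018, 0], [0, 0, -0.13], 1],
    [[0.04, -0.013, 0], [0, 0, -0.13], 1],
    [[0.041, -0.008, 0], [0, 0, -0.13], 1],
    [[0.042, -0.003, 0], [0, 0, -0.13], 1],
    [[0.042, 0.003, 0], [0, 0, -0.13], 1],
  ],
  newtons=40,
)

```text
time: 0.9
tool_pos: [320.0, -249.4, 225.2]
tcp_rot: [-179.7, -0.5, 79.9]
ft_force: [1.5, -0.3, 0.0]
finger_gap: -0.1
```

```bash
python3 -c "
from h import *
plan([445,2,190],[180,0,128.1],11)"
```

```text
t 0.9 pos [ 320.  -249.4  225.2] rpy [-179.7   -0.5   79.9] F [ 1.5 -0.3  0. ] gap -0.1
[[0.0245, 0.0072, 0.0034], [-0.0002, -0.001, -0.0765]]
[[0.0239, 0.009, 0.0033], [-0.0002, -0.001, -0.0765]]
[[0.0231, 0.0108, 0.0033], [-0.0002, -0.001, -0.0765]]
[[0.0222, 0.0126, 0.0033], [-0.0002, -0.001, -0.0765]]
[[0.0212, 0.0142, 0.0033], [-0.0002, -0.001, -0.0765]]
[[0.02, 0.0158, 0.0033], [-0.0002, -0.001, -0.0765]]
[[0.0188, 0.0173, 0.0033], [-0.0002, -0.001, -0.0765]]
[[0.0174, 0.0187, 0.0032], [-0.0002, -0.001, -0.0765]]
[[0.0159, 0.0199, 0.0032], [-0.0002, -0.001, -0.0765]]
[[0.0144, 0.0211, 0.0032], [-0.0002, -0.001, -0.0765]]
[[0.0127, 0.0221, 0.0032], [-0.0002, -0.001, -0.0765]]
```

Request:
carry_out(
  increments=[
    [[0.025, 0.007, 0.003], [0, -0.001, -0.08], 1],
    [[0.025, 0.009, 0.003], [0, -0.001, -0.08], 1],
    [[0.024, 0.011, 0.003], [0, -0.001, -0.08], 1],
    [[0.023, 0.013, 0.003], [0, -0.001, -0.08], 1],
    [[0.022, 0.014, 0.003], [0, -0.001, -0.08], 1],
    [[0.021, 0.016, 0.003], [0, -0.001, -0.08], 1],
    [[0.019, 0.017, 0.003], [0, -0.001, -0.08], 1],
    [[0.018, 0.019, 0.003], [0, -0.001, -0.08], 1],
    [[0.016, 0.02, 0.003], [0, -0.001, -0.08], 1],
    [[0.014, 0.021, 0.003], [0, -0.001, -0.08], 1],
    [[0.013, 0.022, 0.003], [0, -0.001, -0.06], 1],
    [[0, 0, 0], [0, 0, 0], 1],
  ],
)

```text
time: 2.1
tool_pos: [436.1, 29.7, 188.3]
tcp_rot: [-179.8, -0.2, 131.9]
ft_force: [-0.6, -0.2, -0.5]
finger_gap: -0.1
```

```bash
python3 -c "
from h import *
plan([445,2,100],[180,0,128.1],5)"
```

```text
t 2.1 pos [436.1  29.7 188.3] rpy [-179.8   -0.2  131.9] F [-0.6 -0.2 -0.5] gap -0.1
[[-0.0054, -0.0023, 0.0176], [-0.0006, -0.0007, 0.0132]]
[[-0.0054, -0.0023, 0.0176], [-0.0006, -0.0007, 0.0132]]
[[-0.0054, -0.0022, 0.0176], [-0.0006, -0.0007, 0.0132]]
[[-0.0054, -0.0021, 0.0176], [-0.0006, -0.0007, 0.0132]]
[[-0.0054, -0.0021, 0.0176], [-0.0006, -0.0007, 0.0132]]
```

Request:
carry_out(
  increments=[
    [[-0.0055, -0.0023, 0.015], [0, -0.001, 0.013], 1],
    [[-0.0055, -0.0023, 0.015], [0, -0.001, 0.013], 1],
    [[-0.0055, -0.0023, 0.015], [0, -0.001, 0.013], 1],
    [[-0.0055, -0.0023, 0.014], [0, -0.001, 0.013], 1],
    [[-0.0055, -0.0023, 0.014], [0, -0.001, 0.013], 1],
    [[0, 0, 0], [0, 0, 0], 1],
  ],
)

```text
time: 2.7
tool_pos: [443.3, -0.9, 111.9]
tcp_rot: [-179.7, 0.1, 127.9]
ft_force: [-0.6, -0.4, -0.2]
finger_gap: 0.2
```

Run:
```python
from h import *
from bench import r
plan([445,2,95],[180,0,128.1],1)
for n,(y,x) in (("top",(150,220)),("scene",(150,280))):
    d=r.snapshot(n)["image"][y-40:y+130,x:x+160]; cv2.imwrite(f"pics/{n}1z.png",cv2.resize(d,None,fx=3.5,fy=3.5,interpolation=cv2.INTER_CUBIC))
```

```text
t 2.7 pos [443.3  -0.9 111.9] rpy [-1.797e+02  1.000e-01  1.279e+02] F [-0.6 -0.4 -0.2] gap 0.2
[[0.0013, 0.0032, 0.0169], [-0.0057, 0.0009, -0.0034]]
```

View pics/scene1z.png

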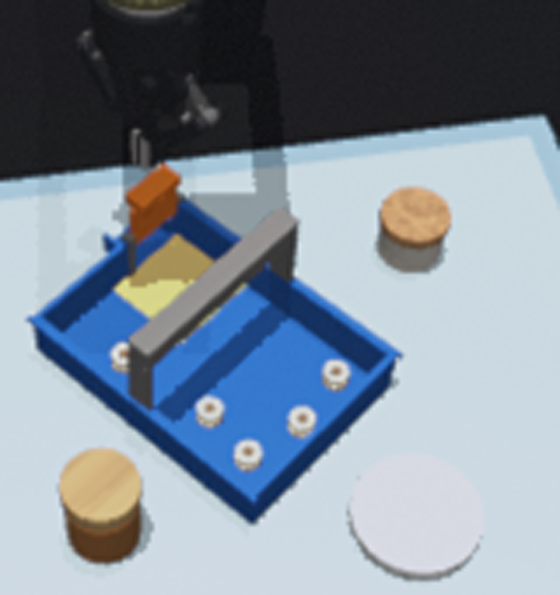

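View pics/top1z.png

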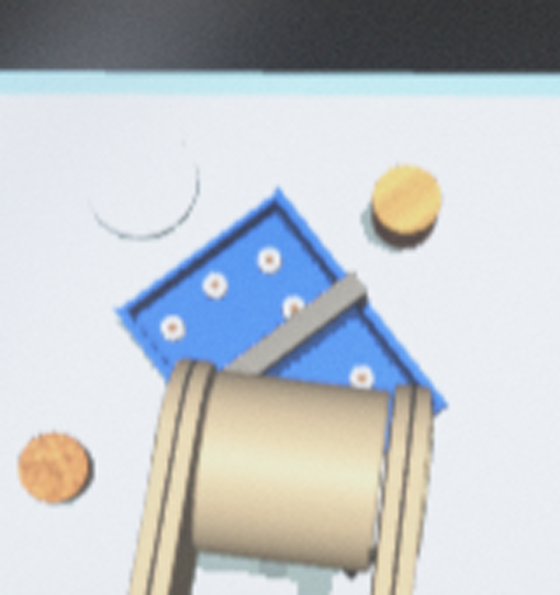

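The scene picture shows the finger tips above and behind the tab (zoom (145,165)), consistent with hovering over it. I'll descend and watch the force.

Request:
carry_out(
  increments=[
    [[0.001, 0.003, 0.008], [-0.003, 0, -0.003], 1],
    [[0, 0, 0.008], [0, 0, 0], 1],
    [[0, 0, 0.008], [0, 0, 0], 1],
    [[0, 0, 0.008], [0, 0, 0], 1],
    [[0, 0, 0.006], [0, 0, 0], 1],
  ],
)

```text
time: 3.3
tool_pos: [449.1, 2.5, 76.8]
tcp_rot: [179.7, 0.4, 128.2]
ft_force: [-1.1, -0.2, 1.5]
finger_gap: -0.1
```

Run:
```python
from h import *
from bench import r
plan([445,2,57],[180,0,128.1],3)
```

```text
t 3.3 pos [449.1   2.5  76.8] rpy [179.7   0.4 128.2] F [-1.1 -0.2  1.5] gap -0.1
[[0.0008, -0.0012, 0.0066], [0.0015, 0.0024, 0.0006]]
[[0.0007, -0.0012, 0.0066], [0.0015, 0.0024, 0.0006]]
[[0.0007, -0.0012, 0.0066], [0.0015, 0.0024, 0.0006]]
```

Request:
carry_out(
  increments=[
    [[0.0, -0.001, 0.006], [0, 0.002, 0], 1],
    [[0, -0.001, 0.006], [0, 0, 0], 1],
    [[0, 0, 0.005], [0, 0, 0], 1],
  ],
)

```text
time: 3.6
tool_pos: [448.0, 1.4, 58.4]
tcp_rot: [179.7, 0.3, 128.2]
ft_force: [-0.3, 0.6, 1.1]
finger_gap: 0.4
```

Request:
carry_out(
  increments=[
    [[0, 0, 0.003], [0, 0, 0], 1],
    [[0, 0, 0.002], [0, 0, 0], 1],
  ],
)

```text
time: 3.8
tool_pos: [449.7, 1.2, 56.7]
tcp_rot: [179.6, 0.4, 128.2]
ft_force: [-12.6, -0.2, 31.6]
finger_gap: 0.1
```

Run:
```python
from h import *
from bench import r
for n,(y,x) in (("scene",(150,280)),):
    d=r.snapshot(n)["image"][y-40:y+130,x:x+160]; cv2.imwrite(f"pics/{n}2z.png",cv2.resize(d,None,fx=3.5,fy=3.5,interpolation=cv2.INTER_CUBIC))
```

```text
(no output)
```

View pics/scene2z.png

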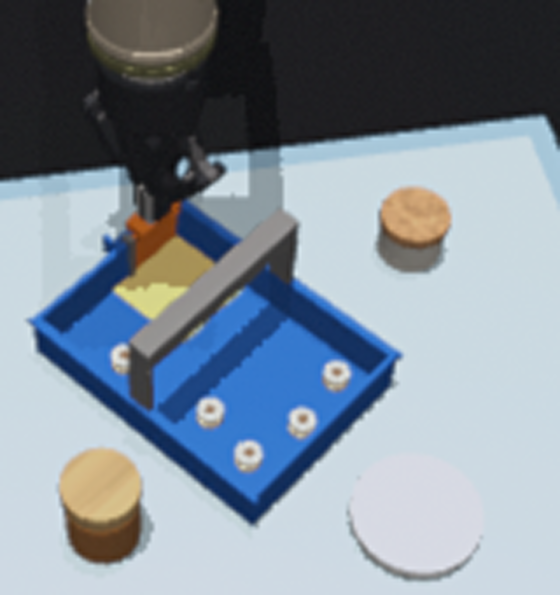

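The gate tab is down (zoom (150,230)), at tip height 57 mm with 31 N, and the tray hasn't shifted. I'll back off and rise.

Request:
carry_out(
  increments=[
    [[0, 0, -0.001], [0, 0, 0], 1],
    [[0, 0, -0.002], [0, 0, 0], 1],
    [[0, 0, -0.01], [0, 0, 0], 1],
    [[0, 0, -0.02], [0, 0, 0], 1],
    [[0, 0, -0.04], [0, 0, 0], 1],
    [[0, 0, -0.04], [0, 0, 0], 1],
    [[0, 0, -0.02], [0, 0, 0], 0],
    [[0, 0, 0], [0, 0, 0], 0],
  ],
)

```text
time: 4.65
tool_pos: [445.9, 1.2, 194.6]
tcp_rot: [179.9, 0.2, 128.2]
ft_force: [-0.3, 0.1, 0.0]
finger_gap: 28.4
```

Run:
```python
from h import *
from bench import r
plan([560.7,28.9,170],[180,0,128.1],5)
for n,(y,x) in (("scene",(150,280)),):
    d=r.snapshot(n)["image"][y-40:y+130,x:x+160]; cv2.imwrite(f"pics/{n}3z.png",cv2.resize(d,None,fx=3.5,fy=3.5,interpolation=cv2.INTER_CUBIC))
```

```text
t 4.65 pos [445.9   1.2 194.6] rpy [179.9   0.2 128.2] F [-0.3  0.1  0. ] gap 28.4
[[-0.0098, 0.0214, 0.005], [0.0005, 0.0007, 0.0004]]
[[-0.0098, 0.0215, 0.005], [0.0005, 0.0007, 0.0004]]
[[-0.0098, 0.0215, 0.005], [0.0005, 0.0007, 0.0004]]
[[-0.0098, 0.0215, 0.005], [0.0005, 0.0007, 0.0004]]
[[-0.0098, 0.0215, 0.0049], [0.0005, 0.0007, 0.0004]]
```

View pics/scene3z.png

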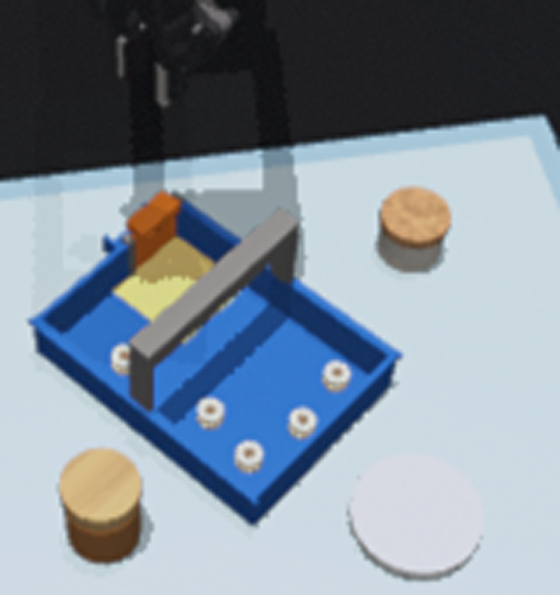

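The gate stays down, with its tab top at zoom (155,210), 28 px lower than before. Next, over the handle.

Request:
carry_out(
  increments=[
    [[-0.01, 0.022, 0], [0, 0, 0], 0],
    [[-0.01, 0.022, 0], [0, 0, 0], 0],
    [[-0.01, 0.022, 0], [0, 0, 0], 0],
    [[-0.01, 0.022, 0], [0, 0, 0], 0],
    [[-0.01, 0.022, 0], [0, 0, 0], 0],
    [[0, 0, 0], [0, 0, 0], 0],
  ],
)

```text
time: 5.3
tool_pos: [561.5, 31.0, 182.3]
tcp_rot: [-179.5, -0.4, 128.2]
ft_force: [-1.4, -0.7, -0.5]
finger_gap: 85.6
```

Run:
```python
from h import *
from bench import r
plan([560.7,28.9,87],[180,0,128.1],6)
for n,(y,x) in (("scene",(150,280)),("top",(170,220))):
    d=r.snapshot(n)["image"][y-40:y+130,x:x+160]; cv2.imwrite(f"pics/{n}4z.png",cv2.resize(d,None,fx=3.5,fy=3.5,interpolation=cv2.INTER_CUBIC))
```

```text
t 5.3 pos [561.5  31.  182.3] rpy [-179.5   -0.4  128.2] F [-1.4 -0.7 -0.5] gap 85.6
[[-0.0003, -0.0002, 0.0159], [-0.0015, -0.001, 0.0002]]
[[-0.0003, -0.0002, 0.0159], [-0.0015, -0.001, 0.0002]]
[[-0.0003, -0.0002, 0.0159], [-0.0015, -0.001, 0.0002]]
[[-0.0003, -0.0003, 0.0159], [-0.0015, -0.001, 0.0002]]
[[-0.0002, -0.0003, 0.0159], [-0.0015, -0.001, 0.0002]]
[[-0.0002, -0.0003, 0.0159], [-0.0015, -0.001, 0.0002]]
```

View pics/scene4z.png

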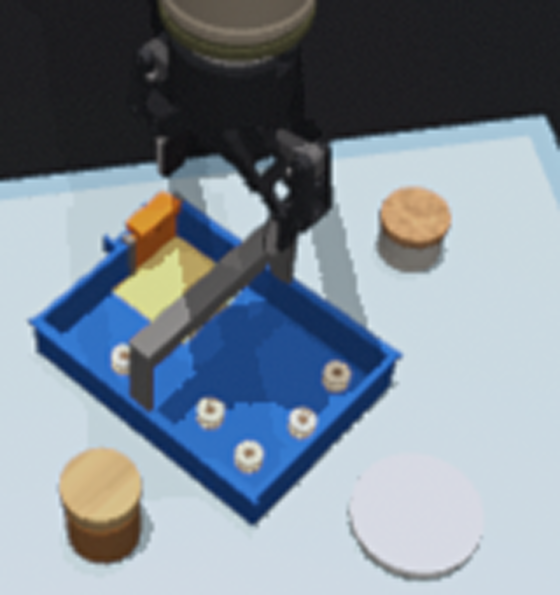

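The open fingers straddle the handle, at zoom (170,160) and (300,190). I'll descend.

Request:
carry_out(
  increments=[
    [[0, 0, 0.015], [-0.002, -0.001, 0], 0],
    [[0, 0, 0.015], [-0.002, -0.001, 0], 0],
    [[0, 0, 0.015], [-0.002, -0.001, 0], 0],
    [[0, 0, 0.015], [0, 0, 0], 0],
    [[0, 0, 0.015], [0, 0, 0], 0],
    [[0, 0, 0], [0, 0, 0], 0],
  ],
)

```text
time: 6.0
tool_pos: [551.0, 29.3, 97.8]
tcp_rot: [-179.5, -0.4, 128.1]
ft_force: [0.3, -0.2, -0.8]
finger_gap: 85.4
```

Run:
```python
from h import *
from bench import r
plan([560.7,28.9,87],[180,0,128.1],1)
for n,(y,x) in (("scene",(150,280)),):
    d=r.snapshot(n)["image"][y-40:y+130,x:x+160]; cv2.imwrite(f"pics/{n}5z.png",cv2.resize(d,None,fx=3.5,fy=3.5,interpolation=cv2.INTER_CUBIC))
```

```text
t 6.0 pos [551.   29.3  97.8] rpy [-179.5   -0.4  128.1] F [ 0.3 -0.2 -0.8] gap 85.4
[[-0.0064, 0.0074, 0.0107], [-0.0087, -0.0074, -0.0005]]
```

View pics/scene5z.png

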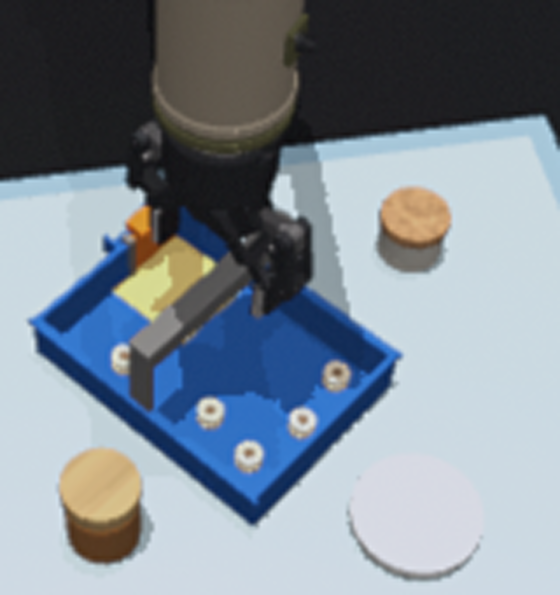

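Request:
carry_out(
  increments=[
    [[-0.003, 0.004, 0.005], [-0.004, -0.004, 0], 0],
    [[-0.003, 0.004, 0.005], [-0.004, -0.004, 0], 0],
    [[0, 0, 0], [0, 0, 0], 0],
  ],
)

```text
time: 6.35
tool_pos: [562.8, 29.2, 89.8]
tcp_rot: [179.8, 0.2, 128.0]
ft_force: [0.2, -0.0, 0.2]
finger_gap: 85.6
```

Run:
```python
from h import *
plan([560.7,28.9,87],[180,0,128.1],1)
```

```text
t 6.35 pos [562.8  29.2  89.8] rpy [179.8   0.2 128. ] F [ 0.2 -0.   0.2] gap 85.6
[[0.0011, -0.0019, 0.0028], [0.0032, 0.004, -0.0009]]
```

Request:
carry_out(
  increments=[
    [[0.001, -0.002, 0.002], [0.003, 0.003, 0], 0.3],
    [[0, 0, 0], [0, 0, 0], 0.5],
    [[0, 0, 0], [0, 0, 0], 0.7],
    [[0, 0, 0], [0, 0, 0], 1],
    [[0, 0, 0], [0, 0, 0], 1],
    [[0, 0, 0], [0, 0, 0], 1],
    [[0, 0, 0], [0, 0, 0], 1],
    [[0, 0, 0], [0, 0, 0], 1],
  ],
  newtons=100,
)

```text
time: 7.15
tool_pos: [561.9, 28.7, 89.4]
tcp_rot: [179.9, 0.1, 128.1]
ft_force: [-0.4, -0.6, -0.1]
finger_gap: 18.3
```

Gripped (gap about the bar's 20 mm). I'll lift.

Request:
carry_out(
  increments=[
    [[0, 0, -0.005], [0, 0, 0], 1],
    [[0, 0, -0.01], [0, 0, 0], 1],
    [[0, 0, -0.012], [0, 0, 0], 1],
    [[0, 0, -0.012], [0, 0, 0], 1],
    [[0, 0, -0.012], [0, 0, 0], 1],
    [[0, 0, -0.01], [0, 0, 0], 1],
    [[0, 0, -0.005], [0, 0, 0], 1],
    [[0, 0, 0], [0, 0, 0], 1],
  ],
)

```text
time: 7.95
tool_pos: [560.0, 28.9, 159.8]
tcp_rot: [-179.9, 0.0, 128.1]
ft_force: [0.3, -0.1, -6.3]
finger_gap: 18.4
```

Run:
```python
from h import *
from bench import r
plan([550,29,260],[180,0,128.1],10)
print(r.sense()["wrist_torque"],r.sense()["joint_pos"])
for n,(y,x) in (("scene",(150,280)),):
    d=r.snapshot(n)["image"][y-40:y+130,x:x+160]; cv2.imwrite(f"pics/{n}6z.png",cv2.resize(d,None,fx=3.5,fy=3.5,interpolation=cv2.INTER_CUBIC))
```

```text
t 7.95 pos [560.   28.9 159.8] rpy [-179.9    0.   128.1] F [ 0.3 -0.1 -6.3] gap 18.4
[[0.0006, -0.0008, -0.01], [-0.0001, 0.0, -0.0001]]
[[0.0006, -0.0008, -0.01], [-0.0001, 0.0, -0.0001]]
[[0.0006, -0.0008, -0.01], [-0.0001, 0.0, -0.0001]]
[[0.0006, -0.0008, -0.01], [-0.0001, 0.0, -0.0001]]
[[0.0006, -0.0008, -0.01], [-0.0001, 0.0, -0.0001]]
[[0.0006, -0.0008, -0.01], [-0.0001, 0.0, -0.0001]]
[[0.0006, -0.0008, -0.01], [-0.0001, 0.0, -0.0001]]
[[0.0006, -0.0008, -0.01], [-0.0001, 0.0, -0.0001]]
[[0.0006, -0.0008, -0.01], [-0.0001, 0.0, -0.0001]]
[[0.0006, -0.0008, -0.01], [-0.0001, 0.0, -0.0001]]
[ 0.03347086 -0.0392314   0.00795039] [-2.26542300e+00  4.00800996e+00  9.65230431e+01 -3.42394944e-02
  7.95071042e+01 -4.03168401e+01]
```

View pics/scene6z.png

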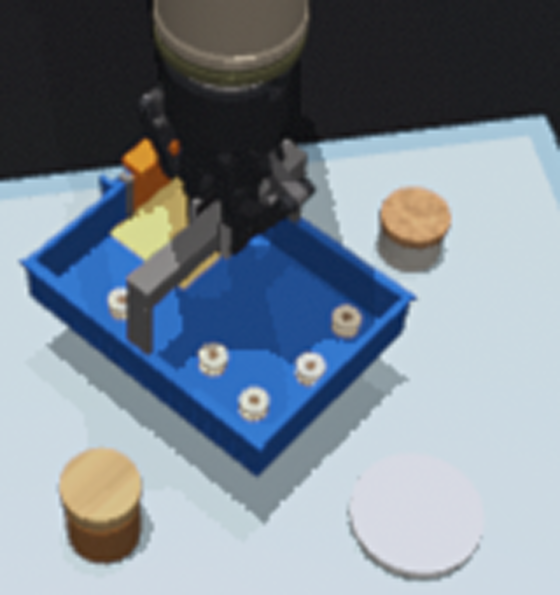

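The tray hangs level and clear (its shadow is offset) with all five casts inside. I'll lift further.

Request:
carry_out(
  increments=[
    [[0, 0, -0.008], [0, 0, 0], 1],
    [[0, 0, -0.013], [0, 0, 0], 1],
    [[0, 0, -0.016], [0, 0, 0], 1],
    [[0, 0, -0.016], [0, 0, 0], 1],
    [[0, 0, -0.016], [0, 0, 0], 1],
    [[0, 0, -0.016], [0, 0, 0], 1],
    [[0, 0, -0.013], [0, 0, 0], 1],
    [[0, 0, -0.006], [0, 0, 0], 1],
    [[0, 0, 0], [0, 0, 0], 1],
  ],
)

```text
time: 8.9
tool_pos: [558.5, 29.0, 269.7]
tcp_rot: [-179.8, -0.2, 128.1]
ft_force: [-0.3, 0.8, -6.5]
finger_gap: 18.4
```

Run:
```python
from h import *
from bench import r
s=r.sense(); A=R.from_euler("xyz",s["tcp_rot"],degrees=True)
print(s["tool_pos"],s["tcp_rot"],s["joint_pos"].round(1))
# tray axes from tool: x=tool y, y=tool x. tilt toward tray (-x,+y)
ax=A.apply([1,-1,0]); ax/=np.linalg.norm(ax); print("downdir",ax)  # tray(-x,+y) -> tool(+x,-y)
w=np.cross(ax,[0,0,-1]); print("rot axis world",w,"tool",A.inv().apply(w))
```

```text
[558.46993739  28.98962229 269.73460565] [-1.79750012e+02 -1.65695825e-01  1.28057611e+02] [ -2.3   0.7  88.4  -0.   91.2 -40.3]
downdir [-0.99265557  0.12086607  0.00513007]
rot axis world [-0.12086607 -0.99265557 -0.        ] tool [-0.70709709 -0.70709709  0.00104025]
```

Request:
carry_out(
  increments=[
    [[0, 0, 0], [-0.015, -0.015, 0], 1],
    [[0, 0, 0], [-0.03, -0.03, 0], 1],
    [[0, 0, 0], [-0.03, -0.03, 0], 1],
    [[0, 0, 0], [-0.03, -0.03, 0], 1],
    [[0, 0, 0], [-0.03, -0.03, 0], 1],
    [[0, 0, 0], [-0.03, -0.03, 0], 1],
    [[0, 0, 0], [-0.03, -0.03, 0], 1],
    [[0, 0, 0], [-0.03, -0.03, 0], 1],
    [[0, 0, 0], [-0.03, -0.03, 0], 1],
    [[0, 0, 0], [-0.02, -0.02, 0], 1],
    [[0, 0, 0], [-0.01, -0.01, 0], 1],
    [[0, 0, 0], [0, 0, 0], 1],
  ],
)

```text
time: 10.1
tool_pos: [548.8, 29.6, 252.3]
tcp_rot: [163.7, 15.9, 125.8]
ft_force: [-0.9, 0.4, -7.3]
finger_gap: 18.3
```

```bash
cat > look.py <<'E'
import sys
from h import *
from bench import r
s=r.sense(); A=R.from_euler("xyz",s["tcp_rot"],degrees=True)
print(s["time"],s["tool_pos"].round(1),s["tcp_rot"].round(1),s["joint_pos"].round(1),"tilt",np.arccos(-A.as_matrix()[2,2]),"gap",s["finger_gap"],"F",s["ft_force"].round(1),s["wrist_torque"].round(2))
# predicted tray points from rigid grasp (bar centre 106 -> tool z 18 behind tcp)
def w(p): return A.apply([p[1],p[0],88-p[2]])+s["tool_pos"]
print("spout",w((-140,75,0)),"origin",w((0,0,0)))
for n in("scene","top"):
    d=r.snapshot(n)["image"]; y,x=((90,270) if n=="scene" else (150,220)); d=d[y:y+150,x:x+180].copy()
    d=cv2.resize(d,None,fx=4,fy=4,interpolation=cv2.INTER_CUBIC)
    for P in((-110,80,45),(110,80,45),(110,-80,45),(-110,-80,45)):
        u=((proj(n,w(P))[0]-[x,y])*4).astype(int); cv2.circle(d,tuple(int(i) for i in u),4,(0,0,255),1)
    Q=[((proj(n,w(P))[0]-[x,y])*4) for P in((-30,75,4),(-30,0,4),(-105,0,4))]
    cv2.polylines(d,[np.int32(Q)],False,(0,0,255),1)
    cv2.imwrite(f"pics/{n}{sys.argv[1]}z.png",d)
E
python3 look.py 7
```

```text
10.1 [548.8  29.6 252.3] [163.7  15.9 125.8] [ -0.5 -22.8 113.6  -2.8  66.8 -38. ] tilt 0.39480786724309114 gap 18.311629412847516 F [-0.9  0.4 -7.3] [ 0.09  0.62 -0.05]
spout [437.50586767  -3.60338153 112.67877723] origin [582.37259121  25.28590967 171.02293944]
```

View pics/scene7z.png

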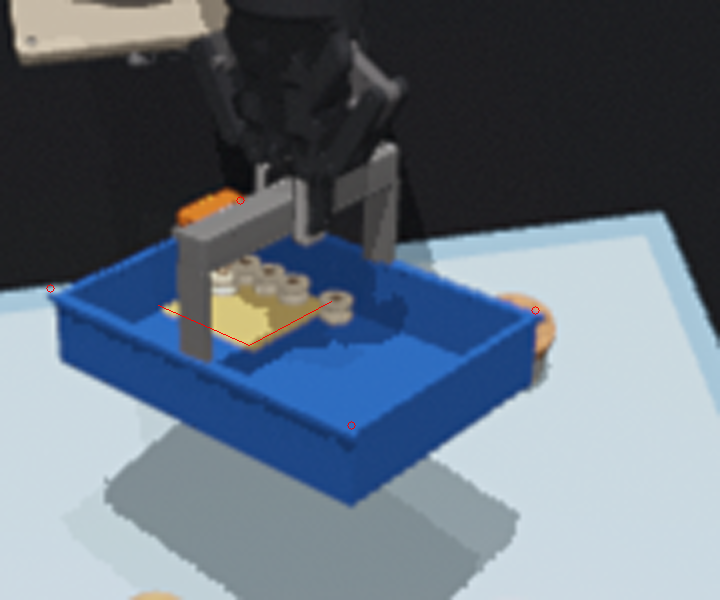

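View pics/top7z.png

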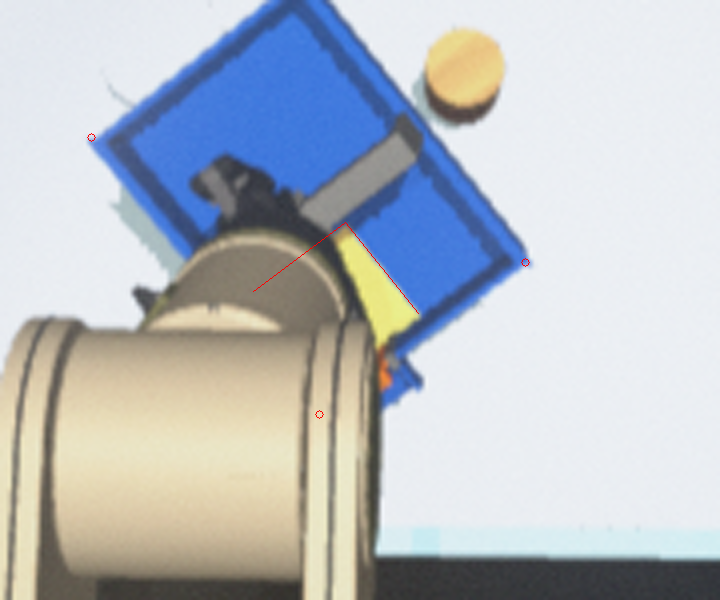

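All five went down. At scene zoom they form a single row along the +y wall, from (222,282) to (338,305), and the last one is on or outside the patch edge (red line). I'll see whether it has settled.

Request:
carry_out(
  increments=[
    [[0, 0, 0], [-0.03, 0, 0], 1],
    [[0, 0, 0], [-0.05, 0, 0], 1],
    [[0, 0, 0], [-0.05, 0, 0], 1],
    [[0, 0, 0], [-0.03, 0, 0], 1],
    [[0, 0, 0], [0, 0, 0], 1],
    [[0, 0, 0], [0, 0, 0], 1],
  ],
)

```text
time: 10.8
tool_pos: [550.1, 28.7, 252.8]
tcp_rot: [154.1, 15.9, 125.8]
ft_force: [-0.9, -0.1, -6.8]
finger_gap: 18.5
```

```bash
python3 look.py 8
```

```text
10.8 [550.1  28.7 252.8] [154.1  15.9 125.8] [ -6.7 -30.6 121.2   7.6  60.1 -48.3] tilt 0.5261377308757386 gap 18.46136922653014 F [-0.9 -0.1 -6.8] [-0.09  0.86  0.01]
spout [459.58757376   4.83874531  97.23970027] origin [594.04019272  33.68652663 176.70855434]
```

View pics/scene8z.png

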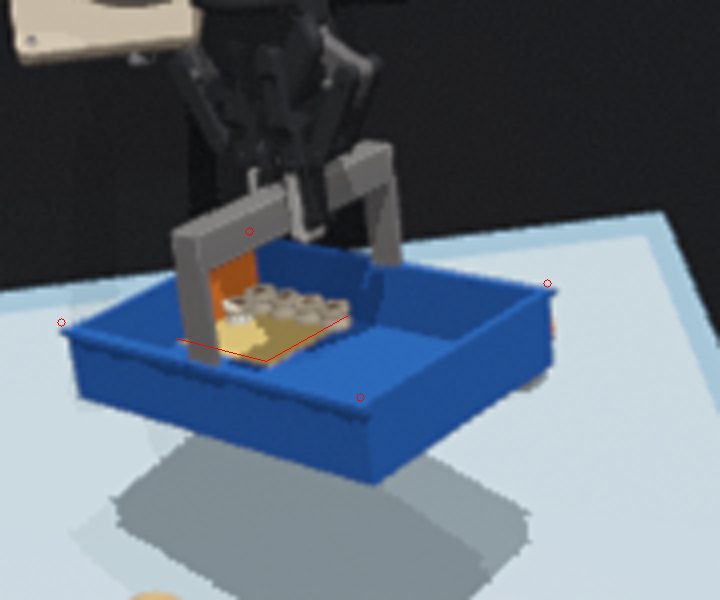

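```bash
cat > look2.py <<'E'
import sys
from h import *
from bench import r
s=r.sense(); A=R.from_euler("xyz",s["tcp_rot"],degrees=True); print(s["time"])
def w(p): return A.apply([p[1],p[0],88-p[2]])+s["tool_pos"]
n="scene"; d=r.snapshot(n)["image"]; y,x=145,300
if len(sys.argv)>2: x,y=map(int,sys.argv[2:4])
d=cv2.resize(d[y:y+50,x:x+70],None,fx=11,fy=11,interpolation=cv2.INTER_CUBIC)
o=d.copy()
pt=lambda P: tuple(int(v) for v in ((proj(n,w(P))[0]-[x,y]+.5)*11))
for gx in range(-105,16,15): cv2.line(o,pt((gx,0,16)),pt((gx,75,16)),(0,0,255) if gx==-30 else (0,200,0),1)
for gy in range(0,76,15): cv2.line(o,pt((-105,gy,16)),pt((15,gy,16)),(0,0,255) if gy==0 else (0,200,0),1)
cv2.imwrite(f"pics/g{sys.argv[1]}.png",cv2.resize(np.vstack([d,o]),None,fx=.54,fy=.54,interpolation=cv2.INTER_AREA) if 0 else np.vstack([d[:300],o[:300]]))
E
python3 look2.py 8 315 145
```

```text
10.9
```

View pics/g8.png

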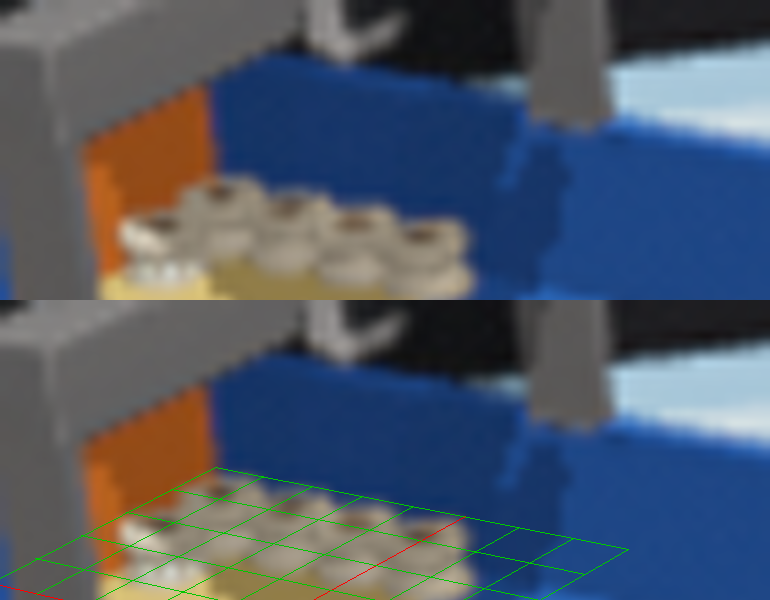

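Four casts stand in a row on the +y wall (zoom x 225–420, y 190–235) and one beside the gate (160,230). The fourth sits only a few mm inside the limit, so I'll rock the tray towards -y briefly to break up the row, then tilt back.

Request:
carry_out(
  increments=[
    [[0, 0, 0], [0, 0.05, 0], 1],
    [[0, 0, 0], [0, 0.09, 0], 1],
    [[0, 0, 0], [0, 0.09, 0], 1],
    [[0, 0, 0], [0, 0.09, 0], 1],
    [[0, 0, 0], [0, 0.09, 0], 1],
    [[0, 0, 0], [0, 0.07, 0], 1],
    [[0, 0, 0], [0, 0, 0], 1],
    [[0, 0, 0], [0, 0, 0], 1],
  ],
)

```text
time: 11.75
tool_pos: [554.8, 28.9, 255.2]
tcp_rot: [154.8, -9.3, 138.4]
ft_force: [0.1, 0.7, -6.3]
finger_gap: 18.2
```

```bash
python3 look.py 9
```

```text
11.75 [554.8  28.9 255.2] [154.8  -9.3 138.4] [-19.8  -6.7 101.1  26.8  84.8 -68.4] tilt 0.4670332523294604 gap 18.185204271038277 F [ 0.1  0.7 -6.3] [-0.78  0.25 -0.05]
spout [423.48287244  26.3009848  129.8279936 ] origin [570.12584218  65.48424471 176.57744888]
```

View pics/scene9z.png

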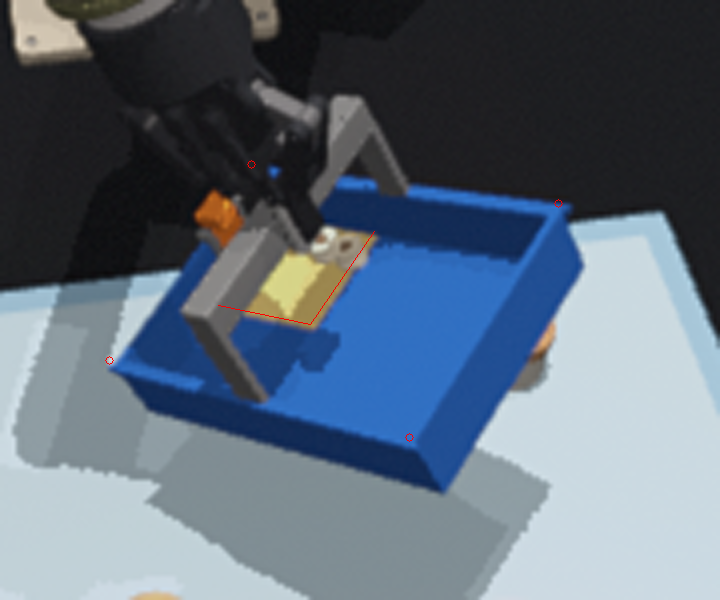

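Request:
carry_out(
  increments=[
    [[0, 0, 0], [0, 0.06, 0], 1],
    [[0, 0, 0], [0, 0.08, 0], 1],
    [[0, 0, 0], [0, 0.05, 0], 1],
    [[0, 0, 0], [0, 0, 0], 1],
    [[0, 0, 0], [0, 0, 0], 1],
  ],
)

```text
time: 12.35
tool_pos: [554.4, 32.1, 258.3]
tcp_rot: [153.6, -18.6, 143.6]
ft_force: [-0.8, 0.3, -5.8]
finger_gap: 18.2
```

```bash
python3 look.py 10
```

```text
12.35 [554.4  32.1 258.3] [153.6 -18.6 143.6] [-21.7   2.9  93.1  30.3  94.2 -71.3] tilt 0.5570202209505706 gap 18.23195563687093 F [-0.8  0.3 -5.8] [-1.03 -0.01  0.03]
spout [409.83091054  31.62829602 148.46136133] origin [557.45126958  78.48458682 183.64257235]
```

View pics/scene10z.png

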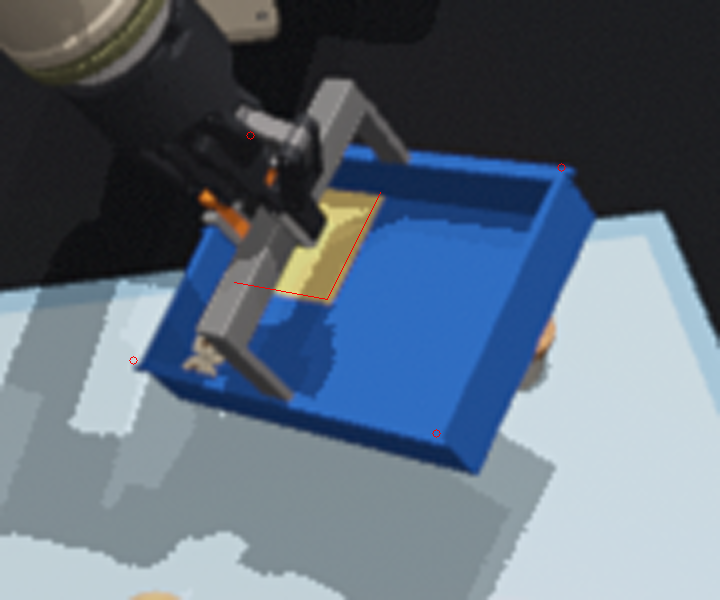

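View pics/top10z.png

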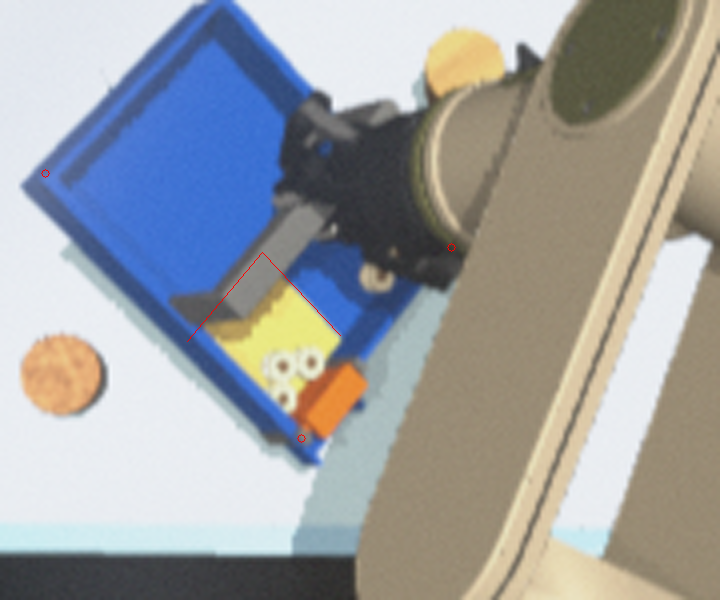

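The row has broken up. In the top picture three casts sit at the gate corner, (283,365), (310,362) and (285,398), one is at (378,277), and another shows at the -y end in the scene picture. I'll tilt back towards +y.

Request:
carry_out(
  increments=[
    [[0, 0, 0], [0, -0.05, 0], 1],
    [[0, 0, 0], [0, -0.08, 0], 1],
    [[0, 0, 0], [0, -0.09, 0], 1],
    [[0, 0, 0], [0, -0.09, 0], 1],
    [[0, 0, 0], [0, -0.09, 0], 1],
    [[0, 0, 0], [0, -0.09, 0], 1],
    [[0, 0, 0], [0, -0.09, 0], 1],
    [[0, 0, 0], [0, -0.07, 0], 1],
    [[0, 0, 0], [0, -0.03, 0], 1],
    [[0, 0, 0], [0, 0, 0], 1],
    [[0, 0, 0], [0, 0, 0], 1],
    [[0, 0, 0], [0, 0, 0], 1],
  ],
)

```text
time: 13.65
tool_pos: [547.5, 37.8, 259.7]
tcp_rot: [153.1, 18.1, 126.0]
ft_force: [0.2, -0.7, -5.7]
finger_gap: 18.4
```

```bash
python3 look.py 11;python3 look2.py 11 315 145
```

```text
13.65 [547.5  37.8 259.7] [153.1  18.1 126. ] [ -4.7 -33.2 122.8   5.7  58.8 -46.6] tilt 0.5592267882898535 gap 18.424949563248138 F [ 0.2 -0.7 -5.7] [-0.06  1.02  0.02]
spout [462.65643668   9.91185239 101.59045681] origin [593.99987162  41.50834264 185.11029818]
13.75
```

View pics/scene11z.png

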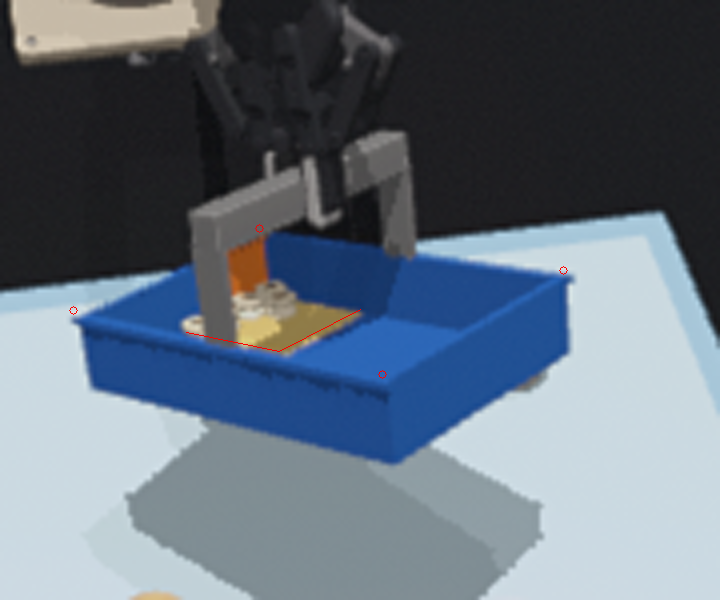

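View pics/g11.png

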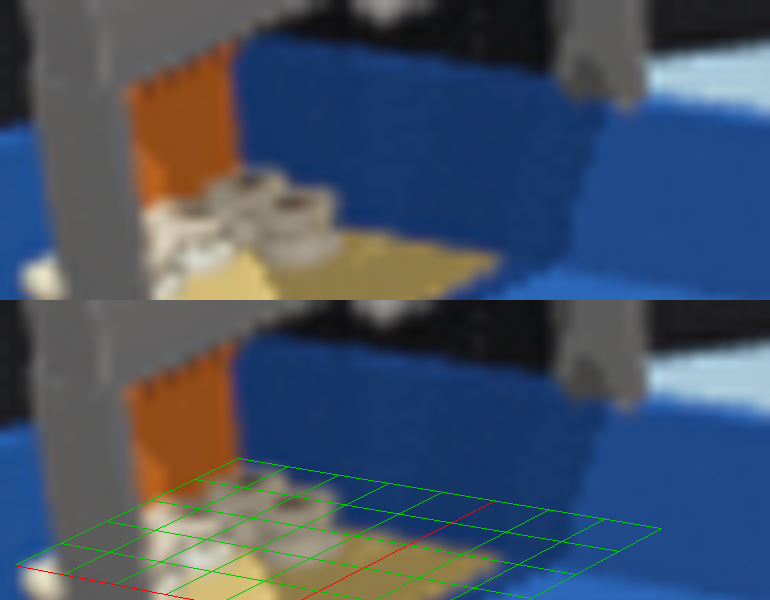

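The row is now compact, but one cast lags at zoom (40,275), by y≈0 on the end wall. I'll add +y tilt and ease the x tilt.

Request:
carry_out(
  increments=[
    [[0, 0, 0], [0.03, -0.04, 0], 1],
    [[0, 0, 0], [0.04, -0.06, 0], 1],
    [[0, 0, 0], [0.04, -0.06, 0], 1],
    [[0, 0, 0], [0.02, -0.03, 0], 1],
    [[0, 0, 0], [0, 0, 0], 1],
    [[0, 0, 0], [0, 0, 0], 1],
    [[0, 0, 0], [0, 0, 0], 1],
  ],
)

```text
time: 14.5
tool_pos: [549.2, 35.2, 259.2]
tcp_rot: [158.8, 28.0, 120.6]
ft_force: [0.7, -0.4, -6.5]
finger_gap: 18.4
```

```bash
python3 look.py 12;python3 look2.py 12 315 145
```

```text
14.5 [549.2  35.2 259.2] [158.8  28.  120.6] [  8.6 -30.1 121.8 -18.5  58.4 -21.9] tilt 0.6039380622751834 gap 18.389226199764057 F [ 0.7 -0.4 -6.5] [0.38 0.98 0.05]
spout [462.32424739 -11.76974949 106.81373035] origin [596.24548969  18.26085114 186.74034598]
14.6
```

View pics/scene12z.png

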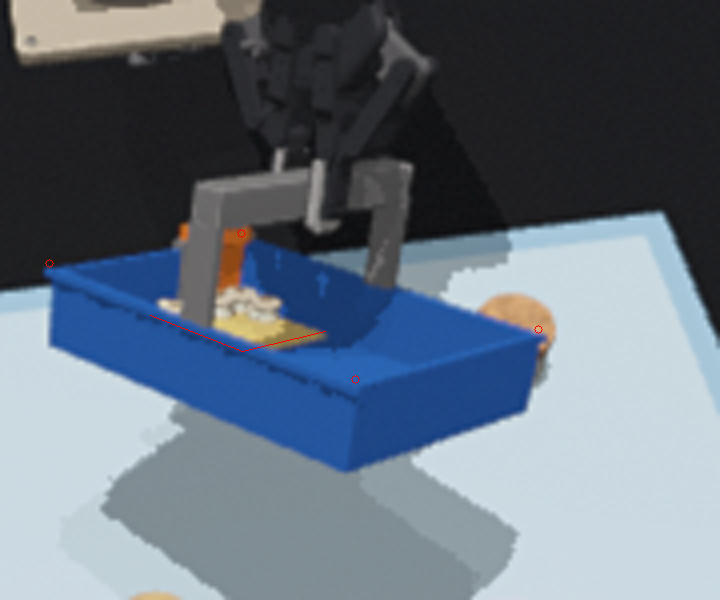

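View pics/g12.png

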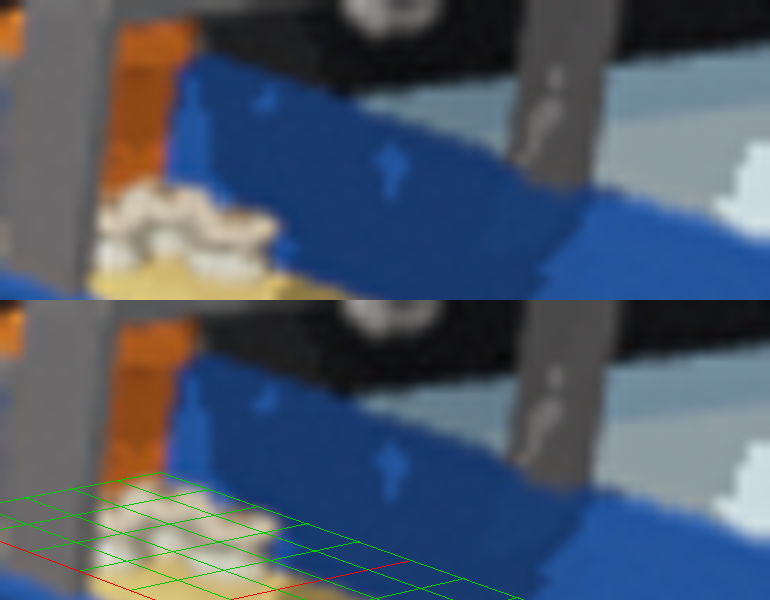

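```bash
python3 look2.py 13 295 150
```

```text
14.65
```

View pics/g13.png

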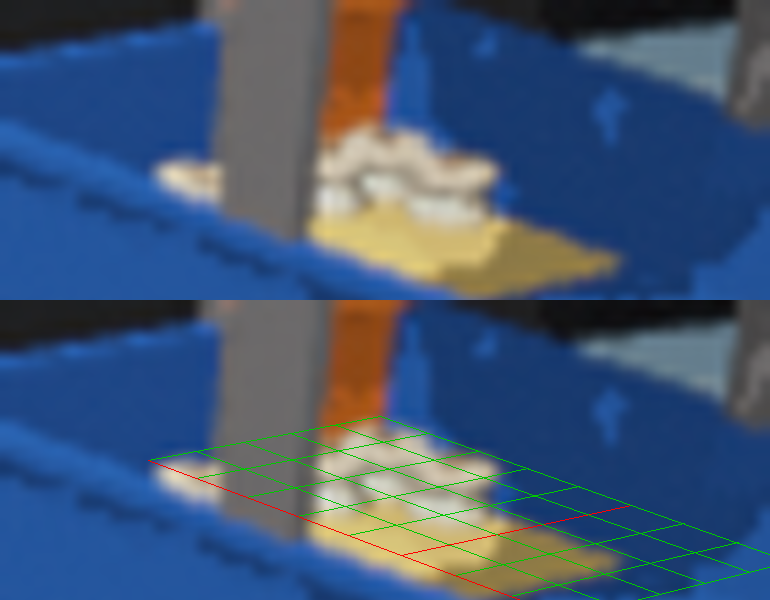

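View pics/top12z.png

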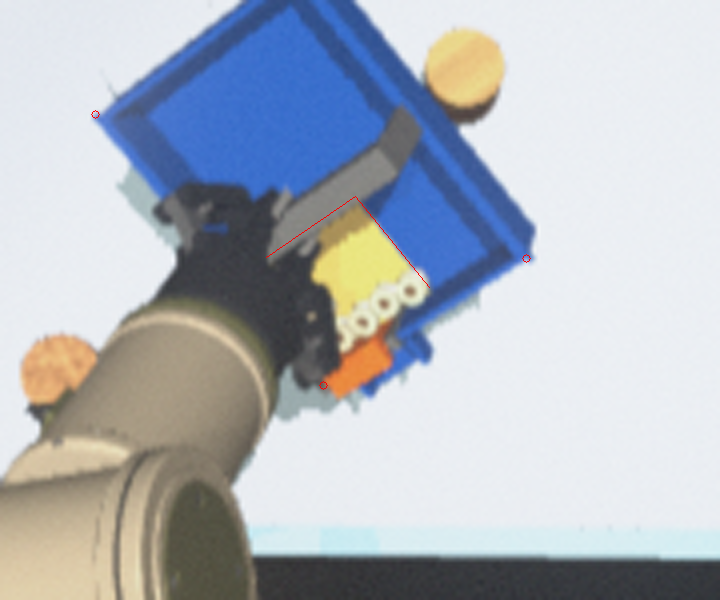

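Four casts now stand in a row along the end wall (top zoom (340,333) to (411,290)), with the fifth beside them. I'll measure the outermost against y=0 by ray/plane intersection.

```bash
cat > meas.py <<'E'
import sys
from h import *
from bench import r
s=r.sense(); A=R.from_euler("xyz",s["tcp_rot"],degrees=True); print(s["time"],np.abs(s["qd"]).max())
def w(p): return A.apply([p[1],p[0],88-p[2]])+s["tool_pos"]
def onplane(n,uv,z):
    f=lambda q: proj(n,w((q[0],q[1],z)))[0]-uv
    return least_squares(f,[-60,40]).x.round(1)
im=r.snapshot("top")["image"]; y,x=205,285
d=cv2.resize(im[y:y+50,x:x+60],None,fx=12,fy=12,interpolation=cv2.INTER_CUBIC); cv2.imwrite(f"pics/m{sys.argv[1]}.png",d[:590])
for uv in [(340,333),(363,322),(385,302),(411,290)]: print(onplane("top",np.array([220+uv[0]/4-.4,150+uv[1]/4-.4]),16))
# references: corner (-110,-80,45) in top, patch corner
print("pred corner",(proj("top",w((-110,-80,45)))[0]-[220,150])*4,"patch corners zoom",[((proj("top",w(P))[0]-[x,y]+.5)*12).round().tolist() for P in((-30,0,4),(-105,0,4))])
E
python3 meas.py 1
```

```text
14.7 0.3397637763032995
[-93.3  63.3]
[-95.4  45.6]
[-92.2  24.7]
[-94.8   5.5]
pred corner [526.90371499 258.19379437] patch corners zoom [[294.0, -64.0], [515.0, 210.0]]
```

View pics/m1.png

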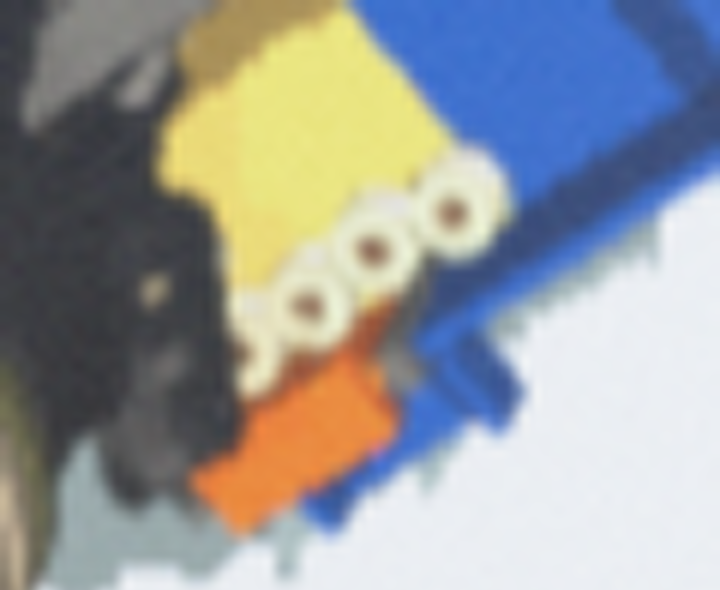

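Request:
carry_out(
  increments=[
    [[0, 0, 0], [0, 0, 0], 1],
    [[0, 0, 0], [0, 0, 0], 1],
    [[0, 0, 0], [0, 0, 0], 1],
    [[0, 0, 0], [0, 0, 0], 1],
  ],
)

```text
time: 15.15
tool_pos: [549.2, 34.3, 259.8]
tcp_rot: [158.7, 28.1, 120.5]
ft_force: [-0.7, 0.1, -7.0]
finger_gap: 18.6
```

```bash
sed -i '$a print("fifth",onplane("scene",np.array([295+465/11-.5,150+163/11-.5]),16))' meas.py; python3 meas.py 2; python3 look2.py 14 295 150; python3 look.py 14
```

```text
15.15 0.13399093138103774
[-93.2  63.7]
[-95.2  46. ]
[-92.   25.1]
[-94.6   5.9]
pred corner [527.72178037 258.26398936] patch corners zoom [[296.0, -64.0], [518.0, 210.0]]
fifth [-69.6  65. ]
15.2
15.25 [549.2  34.3 259.7] [158.7  28.1 120.5] [  8.5 -30.2 121.8 -18.5  58.4 -21.8] tilt 0.6052511978082697 gap 18.376908913289338 F [-0.2 -0.3 -6. ] [ 0.42  0.94 -0.01]
spout [462.45656179 -12.56313945 107.29259512] origin [596.32804025  17.28580246 187.37048171]
```

View pics/g14.png

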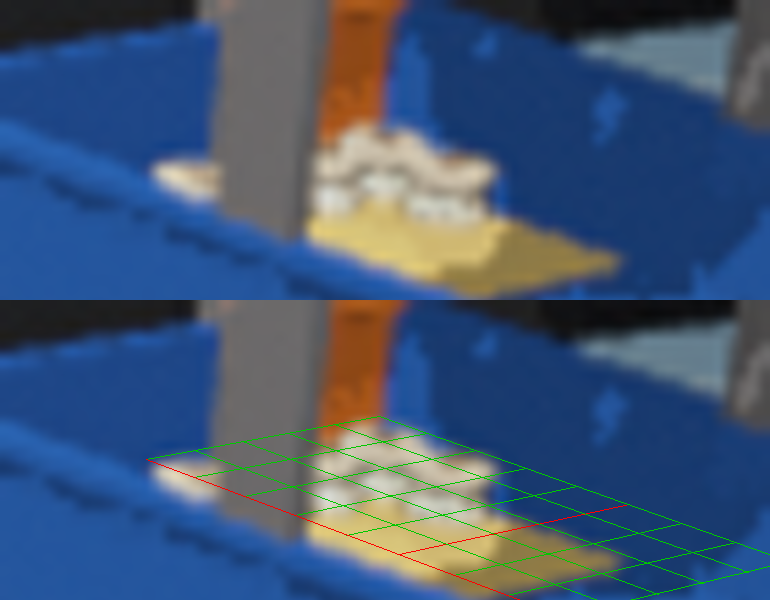

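View pics/m2.png

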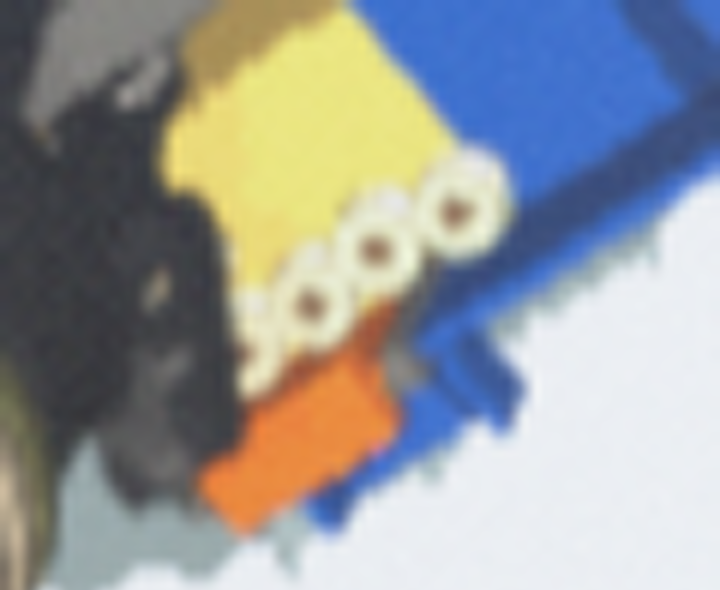

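Both pictures show a still cluster. Four casts sit at tray y ≈ 64, 46, 25 and 6 along the end wall (touching geometry predicts 65, 45, 25, 5), and the fifth is at about (-70, 65). All are inside the patch, so I'm handing in.

```bash
python3 -c "
from bench import r
print(r.hand_in()); s=r.sense(); print(s['time'],s['tool_pos'],s['finger_gap'])"
```

```text
the job is handed in; nothing more can be done
None
the job is handed in; nothing more can be done
```

I shut the gate on the bench, lifted the tray by its handle and tilted it to the gate corner. At my last check all five casts were over the yellow patch, and I handed the job in at about 15.3 s. The hand-in reports no verdict.

**What I did:**
- **Gate:** I pushed it down until it stopped, with the fingertips at 57 mm and about 31 N. Later pictures show it still down.
- **First tilt:** this left four casts in a row along the long wall, with the fourth only a few mm inside the x limit. I rocked the tray towards -y and back to regroup them.

**Last checks:**

| Check | Measured | Required |
|---|---|---|
| Tilt | 0.605 rad | 0.2 to 1.0 rad |
| Spout tip above bench | about 107 mm (from tool pose) | over 15 mm |
| Tray origin above bench | about 187 mm (from tool pose) | over 30 mm |
| Arm motion | still, 0.13 °/s or less at the joints | tray below 0.2 rad/s |
| Grip | steady, 18.4 mm finger gap | fingers hold the tray |

- **Casts:** four stand at the end wall at tray y of about 64, 46, 25 and 6 mm. The fifth is at about (-70, 65) mm.
- **Thinnest margin:** the outermost cast is only about 4–6 mm inside y = 0. Touching casts would put it at 5 mm, so the estimates agree, but the camera calibration is only good to about 2 mm.
- **Bystanders:** I did not re-measure their positions at the end. I saw no shift in the pictures and felt no contact force.

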